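Put the medium tart tamper back in its own keyed holder

TASK

The medium one of the three wooden tart tampers has been left standing on its large head: put it back in its own holder, the one whose dark outlines match its heads. Lay it on its side on the worktop and let go, then take it again from above by the shaft and press it down between the forks, large head at the large outline, until it is fully home and the sprung rollers have closed over the shaft. Do not knock the tamper over, and leave the other tampers and the things around where they are.

Things in the scene. Friction and masses are not known exactly. Their poses are not given: they have to be found in the camera images.
- tamper_medium: Middle one of three double-ended wooden tart tampers; starts upright on its large head. 148 mm long: square large head 54 x 54 x 24, round shaft 22 thick and 100 long, square small head 42 x 42 x 24 mm. Origin: centre of the large head's outer face; z along the shaft to the small head; x, y: normals of the heads' flat sides. Lying down it rests on flats of both heads.
- tamper_medium_mid (a point): Middle of the medium tamper's shaft, on its axis, 74 mm from the large head's outer face.
- tamper_medium_large_head (a point): Centre of the medium tamper's large head.
- holder_medium: The medium tamper's own holder, empty: wooden, fixed, 174 x 84 mm, end boards 76 mm high with dark squares. Origin: centre of its underside; x along the stored shaft towards the small-head end, z up. Steel forks 10 mm thick at x = -42 and +42 mm hold a 22 mm shaft, axis 50 mm up; 62 mm free between for fingers, above 24 mm. Outlines: 54 mm (-x end), 42 mm (+x end).
- holder_medium_seat (a point): Seat of the medium holder: where the middle of the shaft is when the tamper is home, 50 mm above the worktop; axes as the holder's. Home, the heads hang 3 mm above their beds, flats level; the heads have 3 mm play along x against the forks, the shaft about 1 mm across.
- keeper_medium (a joint): Sprung keeper of the medium holder: a bar hinged along x at y = +21, z = 20 mm; its two arms carry a black 10 mm roller over each fork from the +y side (roller centres at y = +10.5, z = 62.5 mm when closed). 0 closed, grows as they swing out, at most 0.6 rad. Pushing the shaft straight down past them takes 5 to 10 N, then it springs shut over the shaft.
- holder_large: Holder of the large tamper, occupied: wooden, fixed, 190 x 84 mm, end boards 76 mm high with dark squares. Origin: centre of its underside; x along the stored shaft towards the small-head end, z up. Steel forks 10 mm thick at x = -50 and +50 mm hold a 26 mm shaft, axis 50 mm up; 78 mm free between for fingers, above 24 mm. Outlines: 64 mm (-x end), 50 mm (+x end).
- holder_small: Holder of the small tamper, also empty: wooden, fixed, 158 x 84 mm, end boards 76 mm high with dark squares. Origin: centre of its underside; x along the stored shaft towards the small-head end, z up. Steel forks 10 mm thick at x = -34 and +34 mm hold a 18 mm shaft, axis 50 mm up; 46 mm free between for fingers, above 24 mm. Outlines: 44 mm (-x end), 34 mm (+x end).
- tamper_large: Large tamper, 164 mm long (heads 64 and 50 mm, shaft 26 mm), lying in its own holder; axes like the medium one's. To be left alone.
- tamper_small: Small tamper, 132 mm long (heads 44 and 34 mm, shaft 18 mm), lying on the wooden board at the left, in use. To be left alone.
- peeler: Black peeler lying on the worktop, 170 x 25 x 18 mm. Bystander.
- sugar_shaker: Glass shaker with a grey top, 44 mm across, 90 mm high; origin at its foot. Bystander.
- espresso_cup: White cup, 64 x 92 x 54 mm; origin at its foot. Bystander.
Things that resemble listed ones, but are neither listed nor needed, are in the scene too. What is shaped like the tamper_medium but purple or turquoise is not meant.

How it is judged:
By the outcome, as a careful person would: the job done as asked, in the order asked, and still so for the second after the job is handed in, with the robot touching nothing.
It also fails if it takes over 64 s, if anything falls off the work surface, if the arm or the gripper's body presses on something with over 40 N, if the wrist force passes 120 N, or if a joint passes its speed limit or range.

ROBOT

A 6-joint arm with a two-finger parallel gripper is mounted at the origin on a cart in front of the work surface, level with it; the furniture and walls round the work are solid. World frame = base frame: x ahead of the robot, y to its left, z up, the work surface at z = 0. Lengths are in mm, angles in rad, forces in N, time in s.
With the tool pointing down it reaches from about 350 to 975 mm from the base axis. Payload 7.1 kg.
Tool frame: the origin (TCP) lies at the very end of the fingers, on their centre line; the grasp point (between the pads) lies 19 mm behind it; z points along the fingers, y is the line along which they close (so a half turn about z gives the same grasp; the last joint's range is limited). The gripper opens to 88 mm and grips with 3 to 60 N. Pads are 20 mm wide; open, the fingers measure 115 mm over their backs; the gripper's body (75 mm by 178 mm) begins 61 mm behind the grasp point.
Start: joints at [1.269, 0.423, 1.63, -0, 1.089, -0.019], TCP at [174.372, 600.166, 222.675] pointing down, gripper open.
Joint ranges: [-3, 3], [-0.9, 2.11], [0.09, 2.58], [-1.31, 4.45], [0.11, 2.69], [-2.54, 2.54]. Speed limits (rad/s): [2.39, 2.39, 3.01, 3.14, 3.14, 3.14].

INTERFACE

Orientations are given as a rotation vector (axis times angle).
In Python, from workcell import ctrl, optics gives the robot as it stands.
- The arm moves only by the shell command python3 -m jog 'ROWS'. ROWS is JSON, a list of rows, each a list of 7 numbers: the shift along the tool's x, y, z in units of 40 mm (1.0 is 40 mm), then the turn, a rotation vector about the tool's x, y, z in units of 6 degrees (1.0 is 6 degrees), then the opening, from 0 (shut) to 1 (fully open). A call has 1 to 20 rows; each row shifts and turns the commanded pose from where the row before left it, along the tool's axes as they then stand; what a row does not reach is not made up. A row lasts 1/10 s, in which the tool goes at most 50 mm and 8.59 degrees, less where a joint would pass 70% of its speed; a pose out of reach is approached as far as the arm can. A call is refused whole if a number of a shift passes 1 or a number of a turn 1, either way. A call with a gripper value outside its range is refused whole. The fingers move at their own pace and stop on an object; the grip force is fixed at half the most. Time passes only in rows, so rows that do not move let the fingers close. It gives the time, the measured TCP pose, the force, the opening and the grip force at its end, in the units of the state.
- ctrl.get_obs(): the state, without advancing time (a new reading comes with each control period).
- optics.get_image(name): name is "scene" or "side" or "wrist"; returns the picture (420x560x3 uint8, red, green, blue); there is no depth.
- optics.camera_model(name): a dict with "fov_y" (degrees; the focal length in pixels is half the picture's height over the tangent of half this angle, whatever the lens; pixels are square), "cx", "cy" (the principal point, pixels), "view" (4x4, takes a point from world to camera coordinates); the wrist camera has in their place "hand_eye" (4x4, takes a point from camera to tool coordinates, whose origin is the TCP and whose axes are the flange's). Camera axes: x right, y up, looking along -z (the intrinsics and any distortion apply to the point x, -y, -z); pixel columns grow to the right and rows downward; lengths in mm; the calibration is good to about 2 mm. The wrist camera is an equidistant fisheye: a pixel r from the principal point sees the ray r / f radians off the axis. A picture is of the moment at which its call begins: read the wrist's pose just before it. camera_model takes no time and is no camera call.
- ctrl.close_job(): hands the job in; it is judged then, once.
Trained networks look in the newest picture that a camera, given by its name, has taken for a name from the list of things; names that differ only in an ending like _2 or _b are one class to them, and where a whole thing is asked for, a point or a joint stands for the part that bears it (a point fixed in the world has none). Each returns a list of dicts, best first, with "conf" (0 to 1); they miss things now and then, are a little off and sometimes report something else, mostly with a low value. They report only what shows in the picture. A call takes as long as a camera call. They do not tell look-alikes from the thing itself.
- optics.masks_of(target, camera): "pixels" (420x560 bool, what is visible of it) and "extent" ([centre column, centre row, width, height] in pixels, round what is visible of it).
The state is a dict: "t": time; "qpos": joint angles; "qvel": joint speeds; "joint_torque": joint torques, N m; "ee_pos": TCP position; "orientation": TCP orientation; "ft_force": force on the tool from outside, world axes, zero at the start; "moment": the same for the moment, N m; "width": finger opening in mm; "grasp_force": force on a finger pad.
Only numpy, scipy, OpenCV 4.12 (cv2) and the standard library are available. Lean on these libraries where they do the work, as an engineer would, in place of code of your own. Each camera call takes 0.05 s, during which the arm holds its last target. There are 200 camera calls.

## Working session

There is one attempt and no reset: what is moved stays moved. The work goes in short steps, Python scripts to look and compute and a shell command to move; the robot and the scene stay as the last step left them, time stands still between calls to the robot, and variables do not carry over. Pictures are saved under pics/ and viewed, at most 10 in all, crops included, and the job is handed in when it is done.

```bash
mkdir -p pics; ls; python3 - <<'E'
from workcell import ctrl, optics
import cv2, numpy as np
o=ctrl.get_obs(); print(o)
for c in ["scene","side","wrist"]:
    im=optics.get_image(c); cv2.imwrite(f"pics/{c}0.png",im[:,:,::-1])
    m=optics.camera_model(c); print(c,{k:(np.round(v,3).tolist() if hasattr(v,'__len__') and not isinstance(v,str) else v) for k,v in m.items()})
    for t in ["tamper_medium","holder_medium","holder_small","holder_large"]:
        for d in optics.masks_of(t,c): print(c,t,round(d["conf"],2),np.round(d["extent"]).tolist())
a=cv2.imread("pics/scene0.png");b=cv2.imread("pics/side0.png")
E
```

```text
pics
{'t': 0.0, 'qpos': array([ 1.26900113e+00,  4.23792923e-01,  1.63071440e+00, -1.89085933e-05,
        1.08860858e+00, -1.90070649e-02]), 'qvel': array([-0.00107769,  0.0005306 , -0.00061232,  0.00035873,  0.00037785,
        0.00114358]), 'joint_torque': array([-7.45177331e-04, -5.44607449e+01, -2.73680323e+01,  6.44807867e-02,
        2.24716763e-02, -7.56231839e-05]), 'ee_pos': array([174.21057662, 599.63327112, 221.92203622]), 'orientation': array([-4.42678199e-01, -3.11001771e+00,  2.36603601e-03]), 'ft_force': array([0.11747283, 0.83629377, 0.65689914]), 'moment': array([ 0.00142242, -0.00897175,  0.00540142]), 'grasp_force': 0.0, 'width': 87.4494786988995}
scene {'fov_y': 53.04528817374161, 'cx': 282.9363219080495, 'cy': 207.06926834104547, 'view': [[0.759, -0.651, -0.001, -360.089], [0.383, 0.445, 0.809, -320.602], [-0.527, -0.615, 0.587, -873.798], [0.0, 0.0, 0.0, 1.0]]}
scene tamper_medium 0.96 [247.0, 190.0, 22.0, 50.0]
scene tamper_medium 0.75 [294.0, 301.0, 23.0, 66.0]
scene tamper_medium 0.69 [209.0, 220.0, 27.0, 54.0]
scene tamper_medium 0.59 [178.0, 205.0, 22.0, 5
[... 347 characters left out ...]
 'view': [[-0.987, -0.161, -0.007, 540.18], [0.139, -0.873, 0.468, -60.904], [-0.081, 0.461, 0.884, -1322.525], [0.0, 0.0, 0.0, 1.0]]}
side tamper_medium 0.96 [342.0, 327.0, 37.0, 45.0]
side tamper_medium 0.96 [338.0, 277.0, 24.0, 43.0]
side tamper_medium 0.93 [356.0, 145.0, 32.0, 52.0]
side tamper_medium 0.7 [263.0, 286.0, 32.0, 48.0]
side holder_medium 0.94 [279.0, 196.0, 74.0, 42.0]
side holder_small 0.56 [294.0, 154.0, 68.0, 51.0]
side holder_large 0.68 [301.0, 114.0, 73.0, 47.0]
wrist {'fov_y': 65.70646984690485, 'cx': 278.3283202773784, 'cy': 213.39526899865362, 'hand_eye': [[-0.001, 0.958, 0.287, 79.664], [1.0, 0.001, 0.0, 0.389], [0.0, 0.287, -0.958, -161.777], [0.0, 0.0, 0.0, 1.0]]}
```

View pics/scene0.png

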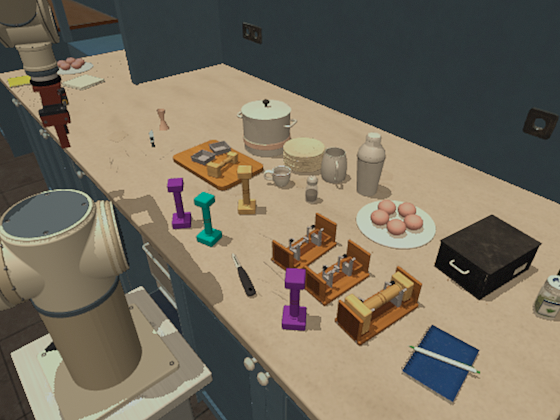

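View pics/side0.png

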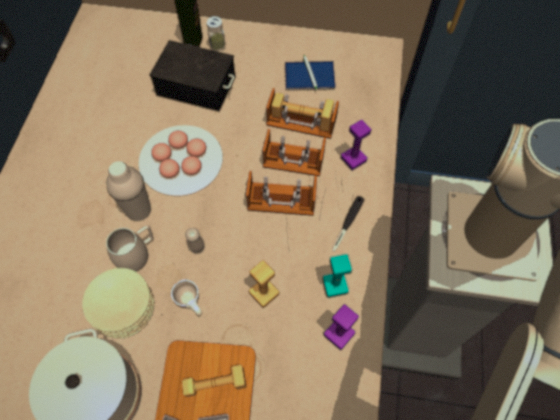

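The wooden tamper stands at scene (247,190), side (263,286). Possible mix-ups are purple (178,205) and (294,301), turquoise (209,220), the small tamper lying on the board and the large one in its holder. There are two empty holders, at scene (307,239) and (338,274). I'll fit poses and sizes next.

```bash
cat > h.py <<'E'
import numpy as np, cv2
from scipy.optimize import minimize
from scipy.spatial.transform import Rotation as R
from workcell import ctrl, optics
def model(cam,obs=None):
    m=optics.camera_model(cam); f=210/np.tan(np.radians(m["fov_y"])/2)
    if cam=="wrist":
        T=np.eye(4);T[:3,:3]=R.from_rotvec(obs["orientation"]).as_matrix();T[:3,3]=obs["ee_pos"]
        V=np.linalg.inv(T@np.array(m["hand_eye"]))
    else: V=np.array(m["view"])
    return cam,f,m["cx"],m["cy"],V
def proj(M,P):
    cam,f,cx,cy,V=M; p=np.atleast_2d(P)@V[:3,:3].T+V[:3,3]; x,y,z=p[:,0],-p[:,1],-p[:,2]
    r=np.hypot(x,y)+1e-9
    s=f*np.arctan2(r,z)/r if cam=="wrist" else f/z
    return np.c_[cx+s*x,cy+s*y]
def ray(M,uv):
    cam,f,cx,cy,V=M; d=(np.array(uv,float)-[cx,cy])/f
    if cam=="wrist":
        r=np.hypot(*d)+1e-12; d=d*np.tan(r)/r
    return -V[:3,:3].T@V[:3,3], V[:3,:3].T@np.array([d[0],-d[1],-1])
def atz(M,uv,z):
    c,d=ray(M,uv); return c+d*(z-c[2])/d[2]
def box(x0,x1,y0,y1,z0,z1): return np.array([[x,y,z] for x in(x0,x1) for y in(y0,y1) for z in(z0,z1)],float)
def cyl(r,z0,z1):
    a=np.linspace(0,2*np.pi,16,endpoint=False); return np.array([[r*np.cos(t),r*np.sin(t),z] for t in a for z in(z0,z1)])
TAMPER=[box(-27,27,-27,27,0,24),cyl(11,24,124),box(-21,21,-21,21,124,148)]
def holder(L): return [box(-L/2,L/2,-42,42,0,16),box(-L/2,-L/2+11,-42,42,0,76),box(L/2-11,L/2,-42,42,0,76)]
def sil(M,parts,Rm,t,S=3):
    im=np.zeros((420*S,560*S),np.uint8)
    for q in parts:
        h=cv2.convexHull((proj(M,q@Rm.T+t)*S).astype(np.float32))
        cv2.fillConvexPoly(im,np.round(h).astype(np.int32),1)
    return im
def fit(views,parts,x0,S=3):
    ms=[(M,cv2.resize(m.astype(np.uint8),None,fx=S,fy=S,interpolation=cv2.INTER_NEAREST)) for M,m in views]
    def c(p):
        Rm=R.from_euler('z',p[2]).as_matrix(); s=0
        for M,m in ms:
            g=sil(M,parts,Rm,[p[0],p[1],0],S); s+=1-(g&m).sum()/max((g|m).sum(),1)
        return s/len(ms)
    best=min((minimize(c,[x0[0],x0[1],y],method='Nelder-Mead',options=dict(initial_simplex=[[x0[0],x0[1],y],[x0[0]+12,x0[1],y],[x0[0],x0[1]+12,y],[x0[0],x0[1],y+.2]],maxfev=120)) for y in x0[2]),key=lambda r:r.fun)
    return best.x,best.fun
E
python3 - <<'E'
from h import *
V={c:model(c) for c in("scene","side")}
for c in V: optics.get_image(c)
tg={"T":("tamper_medium",(247,190),(263,286)),"H1":("holder_medium",(307,239),(279,196)),"H2":("holder_medium",(338,274),(294,154))}
for n,(t,a,b) in tg.items():
    vs=[]
    for c,px in(("scene",a),("side",b)):
        D=[d for nm in ({t,"holder_small"} if n=="H2" else {t}) for d in optics.masks_of(nm,c)]
        d=min(D,key=lambda d:np.hypot(*(np.array(d["extent"][:2])-px))); vs.append((V[c],d["pixels"])); print(n,c,np.round(d["extent"]),d["pixels"].sum(),round(d["conf"],2))
    p=np.mean([atz(V[c],px,40)[:2] for c,px in(("scene",a),("side",b))],0); print(n,"rough",[atz(V[c],px,40).round() for c,px in(("scene",a),("side",b))])
    for nm,parts,ys in ([("T",TAMPER,[0,.5,1.,-.3])] if n=="T" else [("174",holder(174),[0,.6,1.2,1.8,2.4]),("158",holder(158),[0,.6,1.2,1.8,2.4])]):
        x,f=fit(vs,parts,(p[0],p[1],ys)); print(n,nm,x.round(3),round(f,3))
sc=optics.get_image("scene");sd=optics.get_image("side")
z=lambda im,x,y:cv2.resize(im[y:y+100,x:x+130],(780//2*1,300),interpolation=cv2.INTER_CUBIC)
out=np.vstack([np.hstack([z(sc,190,150),z(sc,270,210)]),np.hstack([z(sd,210,230),z(sd,230,130)])])
cv2.imwrite("pics/crop1.png",out[:,:,::-1])
E
```

```text
T scene [247. 190.  21.  53.] 620 0.64
T side [263. 285.  30.  50.] 908 0.89
T rough [array([566., 281.,  40.]), array([541., 238.,  40.])]
T T [538.055 244.377   0.932] 0.128
H1 scene [306. 245.  66.  54.] 2028 0.88
H1 side [281. 195.  72.  45.] 2064 0.97
H1 rough [array([547., -15.,  40.]), array([542.,  -6.,  40.])]
H1 174 [ 5.35958e+02 -1.74660e+01  7.40000e-02] 0.142
H1 158 [ 5.34117e+02 -1.74860e+01  6.10000e-02] 0.177
H2 scene [337. 273.  67.  67.] 2243 0.57
H2 side [292. 154.  71.  47.] 1743 0.89
H2 rough [array([ 514., -160.,   40.]), array([ 523., -140.,   40.])]
H2 174 [ 5.24788e+02 -1.48291e+02 -5.00000e-03] 0.205
H2 158 [ 522.283 -148.22     3.13 ] 0.141
```

View pics/crop1.png

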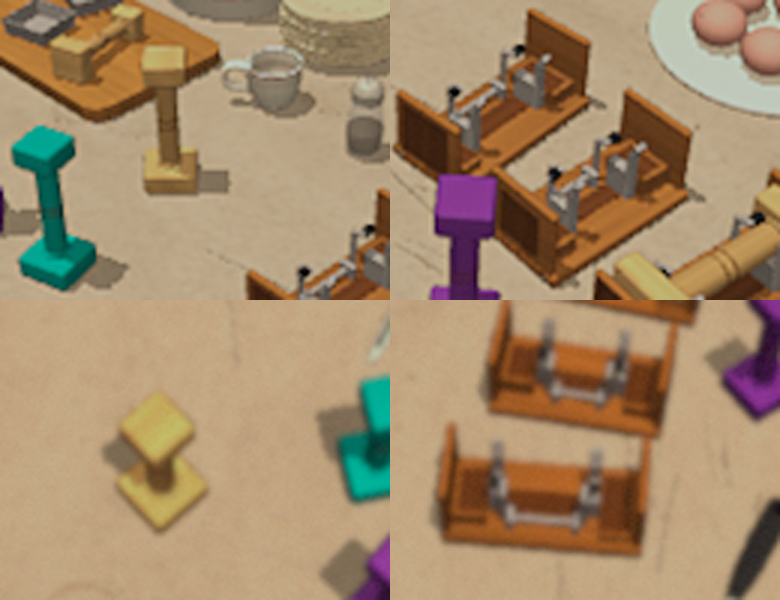

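Crop: the candidate at scene (247,190) is the wooden one standing on its large head. H1 fits 174 mm, so it is the medium holder. Its rollers are on the world +y side, so holder x points away from the robot. Neighbours next, for approach clearance.

```bash
cat >> h.py <<'E'
def tri(uvs):
    A=np.zeros((3,3));b=np.zeros(3)
    for M,uv in uvs:
        c,d=ray(M,uv);d=d/np.linalg.norm(d);P=np.eye(3)-np.outer(d,d);A+=P;b+=P@c
    return np.linalg.solve(A,b)
def tool(phi,th,up):
    "tool z: horizontal azimuth phi, th off straight down; up=1 camera on the upper side"
    z=np.array([np.cos(phi)*np.sin(th),np.sin(phi)*np.sin(th),-np.cos(th)]);y=up*np.array([np.sin(phi),-np.cos(phi),0])
    return np.c_[np.cross(y,z),y,z]
def go(p,Rt,obs=None,T0=None):
    "shift (units, present tool axes) then turn (units) to reach pose"
    o=obs or ctrl.get_obs();R0=R.from_rotvec(o["orientation"]).as_matrix()
    s=R0.T@(np.array(p)-o["ee_pos"])/40; w=R.from_matrix(R0.T@Rt).as_rotvec()*180/np.pi/6
    return s.round(2),w.round(2)
E
python3 - <<'E'
from h import *
V={c:model(c) for c in("scene","side")}
for c in V: optics.get_image(c)
for t in["tamper_medium","espresso_cup","sugar_shaker","peeler","tamper_small"]:
    D={c:optics.masks_of(t,c) for c in V}
    for a in D["scene"]:
        for b in D["side"]:
            uv=[(V["scene"],a["extent"][:2]),(V["side"],b["extent"][:2])];p=tri(uv)
            e=max(np.hypot(*(proj(M,p)[0]-u)) for M,u in uv)
            if e<8 and 0<p[2]<120: print(t,p.round(),"err",round(e,1),round(a["conf"],2),round(b["conf"],2))
for f in (-2.21,2.5,-.64,.93):
  for up in(1,-1):
    Rt=tool(f,np.radians(60),up); print(f,up,go([538,244,250],Rt))
print("board corner",[atz(V["side"],u,15).round() for u in((163,342),(256,345))])
E
```

```text
tamper_medium [351. 317.  69.] err 0.6 0.96 0.82
tamper_medium [540. 244.  65.] err 0.9 0.91 0.87
tamper_medium [ 363. -173.   71.] err 2.6 0.86 0.73
tamper_medium [375. 198.  69.] err 0.4 0.59 0.84
espresso_cup [712. 294.  17.] err 2.5 0.59 0.61
sugar_shaker [721. 158.  44.] err 0.8 0.58 0.81
tamper_small [605. 469.  30.] err 2.9 0.87 0.87
-2.21 1 (array([-11.21,  -6.01,  -0.68]), array([  6.04,   8.7 , -10.47]))
-2.21 -1 (array([-11.21,  -6.01,  -0.68]), array([ 9.51, -6.61, 16.47]))
2.5 1 (array([-11.21,  -6.01,  -0.68]), array([-1.79,  9.89,  3.11]))
2.5 -1 (array([-11.21,  -6.01,  -0.68]), array([-13.46,  -2.44, -23.32]))
-0.64 1 (array([-11.21,  -6.01,  -0.68]), array([ 13.47,   2.43, -23.33]))
-0.64 -1 (array([-11.21,  -6.01,  -0.68]), array([ 1.79, -9.89,  3.09]))
0.93 1 (array([-11.21,  -6.01,  -0.68]), array([-9.51,  6.6 , 16.48]))
0.93 -1 (array([-11.21,  -6.01,  -0.68]), array([ -6.03,  -8.7 , -10.45]))
board corner [array([744., 397.,  15.]), array([534., 370.,  15.])]
```

Only the inward approach (azimuth -2.21) keeps the gripper body clear of the turquoise look-alike at (375,198) and the purple at (351,317). First I carry the tool over to the pre-pose and turn it there.

```bash
python3 -m jog '[[-0.88,-0.23,-0.02,0,0,0,1],[-0.88,-0.23,-0.02,0,0,0,1],[-0.88,-0.23,-0.02,0,0,0,1],[-0.88,-0.23,-0.02,0,0,0,1],[-0.88,-0.23,-0.02,0,0,0,1],[-0.88,-0.23,-0.02,0,0,0,1],[-0.88,-0.23,-0.02,0,0,0,1],[-0.88,-0.23,-0.02,0,0,0,1],[-0.88,-0.23,-0.02,0,0,0,1],[-0.88,-0.23,-0.02,0,0,0,1],[-0.88,-0.23,-0.02,0,0,0,1],[-0.88,-0.23,-0.02,0,0,0,1],[-0.88,-0.23,-0.02,0,0,0,1],[-0.88,-0.23,-0.02,0,0,0,1]]'
python3 -m jog '[[0,0,0,0.475,-0.33,0.82,1],[0,0,0,0.475,-0.33,0.82,1],[0,0,0,0.475,-0.33,0.82,1],[0,0,0,0.475,-0.33,0.82,1],[0,0,0,0.475,-0.33,0.82,1],[0,0,0,0.475,-0.33,0.82,1],[0,0,0,0.475,-0.33,0.82,1],[0,0,0,0.475,-0.33,0.82,1],[0,0,0,0.475,-0.33,0.82,1],[0,0,0,0.475,-0.33,0.82,1],[0,0,0,0.475,-0.33,0.82,1],[0,0,0,0.475,-0.33,0.82,1],[0,0,0,0.475,-0.33,0.82,1],[0,0,0,0.475,-0.33,0.82,1],[0,0,0,0.475,-0.33,0.82,1],[0,0,0,0.475,-0.33,0.82,1],[0,0,0,0.475,-0.33,0.82,1],[0,0,0,0.475,-0.33,0.82,1],[0,0,0,0.475,-0.33,0.82,1],[0,0,0,0.475,-0.33,0.82,1]]'
python3 - <<'E'
from h import *
o=ctrl.get_obs();print(o["t"],o["qpos"].round(2),o["ee_pos"].round(1));print(R.from_rotvec(o["orientation"]).as_matrix().round(2),tool(-2.21,np.radians(60),-1).round(2))
M=model("wrist",o);im=optics.get_image("wrist");cv2.imwrite("pics/w1.png",im[:,:,::-1])
D=optics.masks_of("tamper_medium","wrist")
for d in D: print(d["conf"],np.round(d["extent"]))
print("expect",proj(M,[[540,244,10],[540,244,148]]))
if D:
    d=D[0]
    for y in([.93]): print(fit([(M,d["pixels"])],TAMPER,(540,244,[.7,.93,1.15])))
E
```

```text
t: 3.35
ee_pos: [612.9, 338.0, 233.9]
orientation: [-0.443, -3.11, -0.0]
ft_force: [-0.7, 1.3, -0.2]
width: 87.9
grasp_force: 0.0
t: 5.35
ee_pos: [611.5, 339.2, 233.4]
orientation: [2.131, 1.076, -1.235]
ft_force: [-0.3, 0.7, -1.0]
width: 87.7
grasp_force: 0.0
5.35 [ 0.61  1.08  0.73 -0.39  2.32  1.13] [611.5 339.2 233.4]
[[ 0.29  0.8  -0.52]
 [ 0.4  -0.59 -0.7 ]
 [-0.87 -0.   -0.5 ]] [[ 0.3   0.8  -0.52]
 [ 0.4  -0.6  -0.7 ]
 [-0.87 -0.   -0.5 ]]
0.77 [132. 149.  61. 117.]
0.77 [321. 217.  30.  62.]
0.61 [279. 123.  56. 138.]
0.56 [208. 167.  42. 106.]
expect [[278.87540706  71.40351192]
 [278.82838602 185.85864709]]
(array([540. , 244. ,   0.7]), np.float64(1.0))
```

View pics/w1.png

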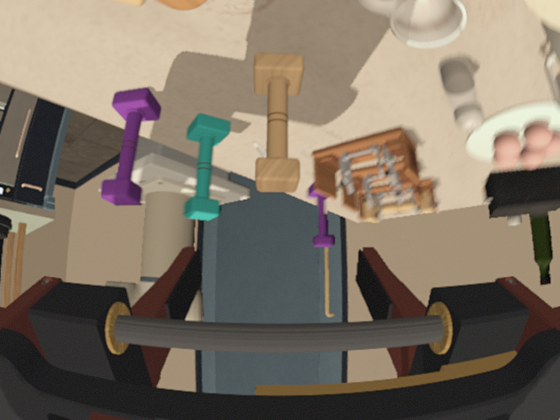

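Wrist picture: the wooden tamper is centred at (279,123), large head at (279,75), small head at (278,172). It agrees with the expected projection, and the tool is aligned with it. I'll refine with the right mask.

```bash
python3 - <<'E'
from h import *
o=ctrl.get_obs();V={"wrist":model("wrist",o),"scene":model("scene"),"side":model("side")}
vs=[]
for c,px in(("wrist",(279,123)),("scene",(247,190)),("side",(263,286))):
    optics.get_image(c);D=optics.masks_of("tamper_medium",c)
    d=min(D,key=lambda d:np.hypot(*(np.array(d["extent"][:2])-px)));print(c,np.round(d["extent"]))
    if np.hypot(*(np.array(d["extent"][:2])-px))<15: vs.append((V[c],d["pixels"]))
for v in ([vs[0]],vs[1:],vs): print(fit(v,TAMPER,(540,244,[.8,.93,1.05])))
x,_=fit(vs[:1],TAMPER,(540,244,[.8,.93,1.05]))
Rt=tool(-2.21,np.radians(60),-1);P=np.array([x[0],x[1],65])+13*Rt[:,2]
print(go(P-100*Rt[:,2],Rt),go(P,Rt))
E
```

```text
wrist [278. 124.  55. 140.]
scene [247. 190.  20.  49.]
side [334. 287.  19.  23.]
(array([536.66945606, 241.41387473,   0.91408546]), np.float64(0.0554677825697083))
(array([536.29225496, 247.57209924,   0.96914829]), np.float64(0.19364064602960973))
(array([536.45968629, 241.7014182 ,   0.91607236]), np.float64(0.14975500027312016))
(array([ 2.13, -0.04,  2.62]), array([ 0.04, -0.01,  0.07])) (array([ 2.13, -0.05,  5.12]), array([ 0.04, -0.01,  0.07]))
```

```bash
python3 -m jog '[[0.71,-0.01,0,0.19,0,0.15,1],[0.71,-0.01,0,0,0,0,1],[0.71,-0.01,0,0,0,0,1],[0,0,0.65,0,0,0,1],[0,0,0.65,0,0,0,1],[0,0,0.65,0,0,0,1],[0,0,0.65,0,0,0,1],[0,0,0,0,0,0,1]]'
python3 - <<'E'
from h import *
o=ctrl.get_obs();M=model("wrist",o);im=optics.get_image("wrist");cv2.imwrite("pics/w2.png",im[:,:,::-1])
D=optics.masks_of("tamper_medium","wrist");px=proj(M,[536.7,241.4,74])[0]
d=min(D,key=lambda d:np.hypot(*(np.array(d["extent"][:2])-px)));print(np.round(d["extent"]),px,o["ee_pos"])
x,f=fit([(M,d["pixels"])],TAMPER,(537,241,[.8,.92,1.05]));print(x,f)
x[2]=.915
Rt=tool(x[2]-np.pi,np.radians(60),-1);P=np.array([x[0],x[1],65])+13*Rt[:,2]
print(go(P,Rt))
E
```

```text
t: 6.55
ee_pos: [579.4, 300.6, 107.4]
orientation: [2.146, 1.055, -1.247]
ft_force: [0.5, 0.6, -0.2]
width: 87.5
grasp_force: 0.0
[284. 228.  75. 192.] [283.16765512 230.1609049 ] [579.36319553 300.57446916 107.42509604]
[535.48777527 240.03465457   0.91511836] 0.07041351119312134
(array([-0.02,  0.05,  2.56]), array([-0.02, -0.  , -0.01]))
```

```bash
python3 -m jog '[[0,0.03,0.5,0,0,0,1],[0,0,0.5,0,0,0,1],[0,0,0.5,0,0,0,1],[0,0,0.5,0,0,0,1],[0,0,0.3,0,0,0,1],[0,0,0.23,0,0,0,1],[0,0,0,0,0,0,1]]'
python3 - <<'E'
from h import *
o=ctrl.get_obs();M=model("wrist",o);im=optics.get_image("wrist");cv2.imwrite("pics/w3.png",im[:,:,::-1]);print(o["ee_pos"],o["ft_force"])
D=optics.masks_of("tamper_medium","wrist")
for d in D: print(d["conf"],np.round(d["extent"]))
E
```

```text
t: 7.35
ee_pos: [528.6, 232.3, 57.5]
orientation: [2.149, 1.055, -1.242]
ft_force: [-0.6, -0.3, 0.6]
width: 87.7
grasp_force: 0.0
[528.64503403 232.25622578  57.51397257] [-0.60961094 -0.33983114  0.60601574]
0.97 [177. 289.  67. 162.]
0.88 [284. 269. 119. 258.]
0.82 [338. 288.  35.  69.]
0.7 [ 56. 233.  80.  92.]
```

View pics/w3.png

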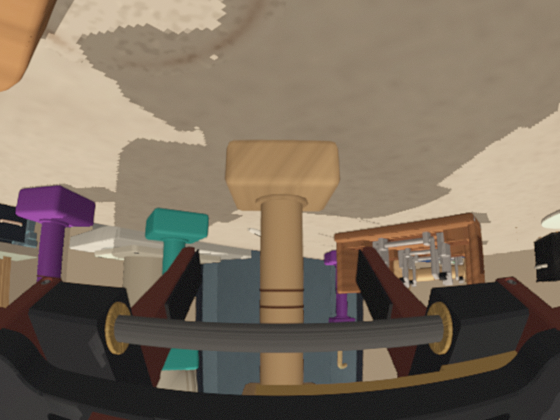

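The shaft is at column 281, centred between the finger pads (about 280), with the head clear of the body. Closing, then a slight lift.

```bash
python3 -m jog '[[0,0,0,0,0,0,0.5],[0,0,0,0,0,0,0.35],[0,0,0,0,0,0,0.3],[0,0,0,0,0,0,0.2],[0,0,0,0,0,0,0.1],[0,0,0,0,0,0,0],[0,0,0,0,0,0,0],[0,0,0,0,0,0,0]]'
```

```text
t: 8.25
ee_pos: [528.6, 232.2, 57.5]
orientation: [2.149, 1.055, -1.242]
ft_force: [-0.9, 0.6, 0.1]
width: 27.2
grasp_force: 0.0
```

```bash
python3 -m jog '[[0,0,0,0,0,0,0],[0,0,0,0,0,0,0],[0,0,0,0,0,0,0]]'
```

```text
t: 8.55
ee_pos: [528.6, 232.3, 57.4]
orientation: [2.15, 1.055, -1.242]
ft_force: [0.5, 0.1, -0.8]
width: 21.4
grasp_force: 29.9
```

Gripped: 21.4 mm, 30 N. Lift 80 mm, shift (25,-50) to open space, turn 92.8° about tool y.

```bash
python3 -m jog '[[-0.43,0,-0.25,0,0,0,0],[-0.87,0,-0.5,0,0,0,0],[-0.7,0,-0.4,0,0,0,0],[-0.16,0.62,0.28,0,0,0,0],[-0.16,0.62,0.28,0,0,0,0],[0,0,0,0,0,0,0]]'
python3 -m jog '[[0,0,0,0,0.86,0,0],[0,0,0,0,0.86,0,0],[0,0,0,0,0.86,0,0],[0,0,0,0,0.86,0,0],[0,0,0,0,0.86,0,0],[0,0,0,0,0.86,0,0],[0,0,0,0,0.86,0,0],[0,0,0,0,0.86,0,0],[0,0,0,0,0.86,0,0],[0,0,0,0,0.86,0,0],[0,0,0,0,0.86,0,0],[0,0,0,0,0.86,0,0],[0,0,0,0,0.86,0,0],[0,0,0,0,0.86,0,0],[0,0,0,0,0.86,0,0],[0,0,0,0,0.86,0,0],[0,0,0,0,0.86,0,0],[0,0,0,0,0.86,0,0],[0,0,0,0,0,0,0]]'
python3 - <<'E'
from h import *
o=ctrl.get_obs();Rm=R.from_rotvec(o["orientation"]).as_matrix();S=o["ee_pos"]-13*Rm[:,2]
print(o["t"],o["qpos"].round(2),Rm.round(3),"S",S.round(1),o["width"],o["ft_force"])
M=model("wrist",o);im=optics.get_image("wrist");cv2.imwrite("pics/w4.png",im[:,:,::-1])
E
```

```text
t: 9.15
ee_pos: [553.2, 178.9, 151.7]
orientation: [2.153, 1.051, -1.24]
ft_force: [0.1, -0.1, -2.7]
width: 21.3
grasp_force: 29.9
t: 11.05
ee_pos: [549.5, 182.3, 149.3]
orientation: [-2.523, -1.239, -0.702]
ft_force: [-0.6, 0.1, -1.3]
width: 21.5
grasp_force: 29.9
11.05 [ 0.09  0.37  2.07  0.95  0.49 -0.06] [[ 0.524  0.792  0.313]
 [ 0.675 -0.61   0.415]
 [ 0.519 -0.006 -0.855]] S [545.5 176.9 160.5] 21.467679132207113 [-0.60982487  0.0715426  -1.30629558]
```

View pics/w4.png

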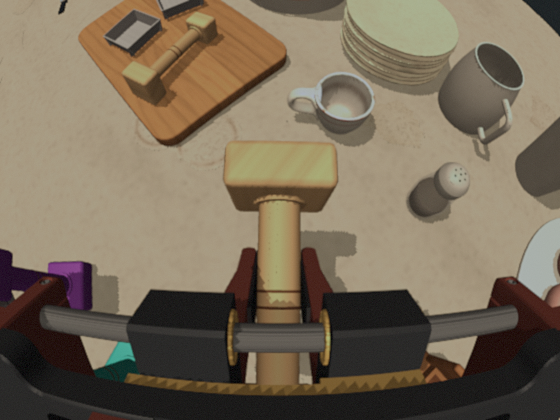

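The tamper is held level, large head at (280,175), pointing away from the robot, free surface under it. Lowering.

```bash
python3 -m jog '[[-0.26,0,0.43,0,0,0,0],[-0.415,0,0.684,0,0,0,0],[-0.415,0,0.684,0,0,0,0],[-0.415,0,0.684,0,0,0,0],[-0.18,0,0.3,0,0,0,0],[0,0,0,0,0,0,0]]'
python3 - <<'E'
from h import *
o=ctrl.get_obs();Rm=R.from_rotvec(o["orientation"]).as_matrix();S=o["ee_pos"]-13*Rm[:,2]
print(o["t"],"S",S.round(1),Rm[2].round(3),o["width"],o["ft_force"])
E
```

```text
t: 11.7
ee_pos: [550.5, 184.1, 17.9]
orientation: [-2.523, -1.242, -0.699]
ft_force: [-0.3, 0.5, -1.5]
width: 21.6
grasp_force: 29.9
11.7 S [546.4 178.7  29. ] [ 0.518 -0.007 -0.856] 21.584690010454032 [-0.25375578  0.46576993 -1.45568571]
```

```bash
python3 -m jog '[[-0.026,0,0.043,0,0,0,0],[-0.013,0,0.021,0,0,0,0],[0,0,0,0,0,0,0]]'; python3 -m jog '[[-0.013,0,0.021,0,0,0,0],[0,0,0,0,0,0,0]]'
```

```text
t: 12.0
ee_pos: [551.7, 183.3, 17.6]
orientation: [-2.523, -1.242, -0.706]
ft_force: [0.1, 0.8, -0.7]
width: 21.4
grasp_force: 29.9
t: 12.2
ee_pos: [551.3, 183.0, 16.0]
orientation: [-2.524, -1.242, -0.705]
ft_force: [0.3, 1.0, -1.8]
width: 21.1
grasp_force: 29.9
```

```bash
python3 -m jog '[[-0.013,0,0.021,0,0,0,0],[0,0,0,0,0,0,0]]'; python3 -m jog '[[-0.013,0,0.021,0,0,0,0],[0,0,0,0,0,0,0]]'; python3 -m jog '[[-0.013,0,0.021,0,0,0,0],[0,0,0,0,0,0,0]]'
```

```text
t: 12.4
ee_pos: [550.9, 182.9, 14.5]
orientation: [-2.524, -1.241, -0.704]
ft_force: [1.0, -0.1, -1.7]
width: 21.0
grasp_force: 29.9
t: 12.6
ee_pos: [550.8, 182.9, 13.3]
orientation: [-2.524, -1.241, -0.704]
ft_force: [-0.7, -0.1, -1.7]
width: 21.3
grasp_force: 29.9
t: 12.8
ee_pos: [550.9, 182.9, 12.3]
orientation: [-2.524, -1.241, -0.704]
ft_force: [-0.5, 0.5, -1.4]
width: 21.0
grasp_force: 29.9
```

```bash
python3 -m jog '[[-0.013,0,0.021,0,0,0,0],[0,0,0,0,0,0,0]]'; python3 -m jog '[[-0.013,0,0.021,0,0,0,0],[0,0,0,0,0,0,0]]'; python3 -m jog '[[-0.013,0,0.021,0,0,0,0],[0,0,0,0,0,0,0]]'
```

```text
t: 13.0
ee_pos: [550.9, 183.0, 11.6]
orientation: [-2.524, -1.241, -0.704]
ft_force: [-1.3, -1.2, 2.7]
width: 21.5
grasp_force: 29.9
t: 13.2
ee_pos: [550.9, 182.8, 10.8]
orientation: [-2.524, -1.241, -0.705]
ft_force: [-3.2, -4.0, 7.2]
width: 21.6
grasp_force: 30.0
t: 13.4
ee_pos: [550.9, 182.9, 10.6]
orientation: [-2.523, -1.241, -0.706]
ft_force: [-7.2, -6.3, 16.3]
width: 21.2
grasp_force: 30.0
```

Contact. Ease off by 1.5 mm, let go, withdraw along the tool.

```bash
python3 -m jog '[[0.02,0,-0.032,0,0,0,0],[0,0,0,0,0,0,0.3],[0,0,0,0,0,0,0.5],[0,0,0,0,0,0,0.8],[0,0,0,0,0,0,1],[0,0,0,0,0,0,1],[0,0,0,0,0,0,1],[0,0,0,0,0,0,1]]'
python3 -m jog '[[0,0,-0.3,0,0,0,1],[0,0,-0.6,0,0,0,1],[0,0,-0.8,0,0,0,1],[0,0,-0.8,0,0,0,1],[0,0,-0.8,0,0,0,1],[0,0,0,0,0,0,1]]'
python3 - <<'E'
from h import *
o=ctrl.get_obs();M=model("wrist",o);im=optics.get_image("wrist");cv2.imwrite("pics/w5.png",im[:,:,::-1]);print(o["ee_pos"],o["qpos"].round(2))
for d in optics.masks_of("tamper_medium","wrist"): print(round(d["conf"],2),np.round(d["extent"]))
print(go([546,178,140],tool(.9148,0,1)))
E
```

```text
t: 14.2
ee_pos: [550.9, 182.9, 11.0]
orientation: [-2.524, -1.242, -0.704]
ft_force: [0.2, -0.3, -0.4]
width: 70.7
grasp_force: 0.0
t: 14.8
ee_pos: [510.1, 127.3, 126.7]
orientation: [-2.525, -1.242, -0.71]
ft_force: [-0.5, -0.2, -0.9]
width: 87.9
grasp_force: 0.0
[510.11803866 127.32335682 126.65353762] [-0.03  0.37  2.18  1.09  0.5  -0.33]
0.9 [ 45. 206.  83.  85.]
0.83 [278. 220.  65. 174.]
0.77 [ 74. 280. 144.  50.]
(array([ 1.51, -0.05,  0.46]), array([-0.02, -5.22, -0.01]))
```

View pics/w5.png

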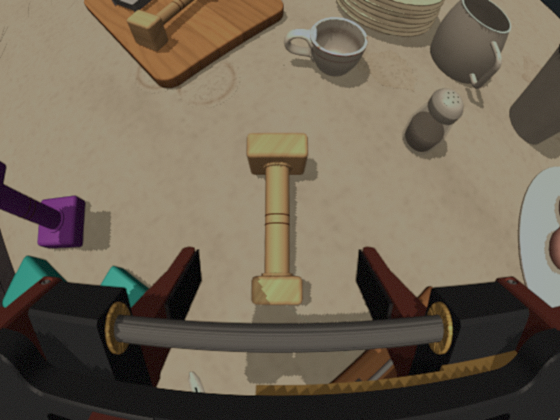

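The tamper lies flat and clear: large head (277,153), small head (277,290). Now fit its lying pose from this view.

```bash
cat >> h.py <<'E'
def lying():
    a=np.arctan2(6,124); Ry=R.from_euler('y',np.pi/2+a).as_matrix()
    parts=[(q-[0,0,74])@Ry.T for q in TAMPER]; zmin=min(q[:,2].min() for q in parts)
    return [q-[0,0,zmin] for q in parts],-zmin
E
python3 - <<'E'
from h import *
o=ctrl.get_obs();M=model("wrist",o);optics.get_image("wrist")
D=optics.masks_of("tamper_medium","wrist");d=min(D,key=lambda d:np.hypot(*(np.array(d["extent"][:2])-(278,220))))
L,zm=lying();print(zm,np.round(d["extent"]))
x,f=fit([(M,d["pixels"])],L,(541,171,[-2.4,-2.23,-2.1]));print(x,f)
cx=x[0];cy=x[1]
print(go([cx,cy,130],tool(x[2]+np.pi,0,1)),zm)
E
```

```text
24.55192012304788 [281. 219.  67. 174.]
[539.88314033 168.91813955  -2.23408086] 0.05939490445859874
(array([ 1.17, -0.01,  0.51]), array([-0.06, -5.21,  0.06])) 24.55192012304788
```

```bash
python3 -m jog '[[0.6,0,0.25,0,-0.7,0,1],[0.42,0,-0.1,0,-0.75,0,1],[0,0,0,0,-0.75,0,1],[0,0,0,0,-0.75,0,1],[0,0,0,0,-0.75,0,1],[0,0,0,0,-0.75,0,1],[0,0,0,-0.06,-0.76,0.06,1],[0,0,0,0,0,0,1]]'
python3 - <<'E'
from h import *
o=ctrl.get_obs();print(o["ee_pos"],o["qpos"].round(2));print(go([539.9,168.9,8],tool(-2.234+np.pi,0,1)))
M=model("wrist",o);im=optics.get_image("wrist");cv2.imwrite("pics/w6.png",im[:,:,::-1])
V={"wrist":M}
for t in("tamper_medium","holder_medium"):
  for d in optics.masks_of(t,"wrist"): print(t,round(d["conf"],2),np.round(d["extent"]))
E
```

```text
t: 15.8
ee_pos: [525.6, 153.1, 132.7]
orientation: [-2.794, -1.378, -0.058]
ft_force: [-0.4, -0.3, -0.2]
width: 87.6
grasp_force: 0.0
[525.57332403 153.07860474 132.70293611] [0.24 0.42 1.89 0.05 0.8  0.87]
(array([0.39, 0.06, 3.14]), array([-0.06, -0.43,  0.08]))
tamper_medium 0.93 [137. 265.  65.  64.]
tamper_medium 0.78 [281. 194.  73. 176.]
tamper_medium 0.61 [ 45. 198.  85.  62.]
holder_medium 0.55 [381. 318. 156. 130.]
```

```bash
python3 -m jog '[[0,0,0,-0.06,-0.43,0.08,1],[0.53,0.04,0,0,0,0,1],[0,0,0.6,0,0,0,1],[0,0,0.8,0,0,0,1],[0,0,0.7,0,0,0,1],[0,0,0.5,0,0,0,1],[0,0,0.3,0,0,0,1],[0,0,0.2,0,0,0,1],[0,0,0,0,0,0,1]]'
python3 - <<'E'
from h import *
o=ctrl.get_obs();print(o["ee_pos"],o["ft_force"]);print(go([539.9,168.9,8],tool(-2.234+np.pi,0,1)))
optics.get_image("wrist");M=model("wrist",o)
D=optics.masks_of("tamper_medium","wrist")
for d in D: print(round(d["conf"],2),np.round(d["extent"]))
d=max(D,key=lambda d:d["pixels"].sum() if abs(d["extent"][0]-280)<40 else 0)
print(proj(M,[o["ee_pos"]-19*R.from_rotvec(o["orientation"]).as_matrix()[:,2]]), [ (r,round(float(np.where(d["pixels"][r])[0].mean()),1)) for r in range(100,420,40) if d["pixels"][r].any()])
E
```

```text
t: 16.85
ee_pos: [538.7, 166.3, 9.3]
orientation: [-2.826, -1.373, 0.001]
ft_force: [-0.8, -0.2, 0.5]
width: 87.8
grasp_force: 0.0
[538.70640363 166.26836242   9.32194148] [-0.80437919 -0.23397867  0.4770536 ]
(array([ 0.07, -0.02,  0.03]), array([-0.  ,  0.  , -0.03]))
0.72 [278. 258. 148. 275.]
0.71 [  7. 263.  13.  45.]
[[280.53890073 282.67417888]] [(140, 275.5), (180, 276.0), (220, 277.0), (260, 277.0), (300, 277.5), (380, 278.0)]
```

```bash
python3 -m jog '[[0.07,-0.03,0,0,0,0,1],[0,0,0,0,0,0,0.5],[0,0,0,0,0,0,0.3],[0,0,0,0,0,0,0.2],[0,0,0,0,0,0,0],[0,0,0,0,0,0,0],[0,0,0,0,0,0,0],[0,0,0,0,0,0,0],[0,0,0,0,0,0,0],[0,0,0,0,0,0,0],[0,0,0,0,0,0,0]]'
```

```text
t: 18.05
ee_pos: [540.0, 169.6, 9.9]
orientation: [2.825, 1.373, 0.001]
ft_force: [0.0, -0.3, -0.3]
width: 21.2
grasp_force: 30.0
```

Held at 21.2 mm, 30 N. Lift 140 mm, level by -2.8° about tool y, yaw +132° so the small head points away from the robot.

```bash
python3 -m jog '[[0,0,-0.5,0,0,0,0],[0,0,-1,0,0,0,0],[0,0,-1,0,0,0,0],[0,0,-1,0,0,0,0],[0,0,0,0,-0.46,0,0],[0,0,0,0,0,-1,0],[0,0,0,0,0,-1,0],[0,0,0,0,0,-1,0],[0,0,0,0,0,-1,0],[0,0,0,0,0,-1,0],[0,0,0,0,0,-1,0],[0,0,0,0,0,-1,0],[0,0,0,0,0,-1,0],[0,0,0,0,0,-1,0],[0,0,0,0,0,-1,0],[0,0,0,0,0,-1,0],[0,0,0,0,0,-1,0]]'
python3 -m jog '[[0,0,0,0,0,-1,0],[0,0,0,0,0,-1,0],[0,0,0,0,0,-1,0],[0,0,0,0,0,-1,0],[0,0,0,0,0,-1,0],[0,0,0,0,0,-1,0],[0,0,0,0,0,-1,0],[0,0,0,0,0,-1,0],[0,0,0,0,0,-1,0],[0,0,0,0,0,-1,0],[0,0,0,0,0,0,0]]'
python3 - <<'E'
from h import *
o=ctrl.get_obs();print(o["t"],o["ee_pos"],o["qpos"].round(2),o["width"]);print(R.from_rotvec(o["orientation"]).as_matrix().round(3))
Rt=R.from_rotvec([0,0,.074]).as_matrix()@tool(np.pi,0,1)
print(go([536,-17,150],Rt))
M=model("wrist",o);im=optics.get_image("wrist");cv2.imwrite("pics/w7.png",im[:,:,::-1])
D=optics.masks_of("holder_medium","wrist")
for d in D: print(round(d["conf"],2),np.round(d["extent"]))
E
```

```text
t: 19.75
ee_pos: [539.6, 169.5, 149.7]
orientation: [-1.468, -2.767, 0.074]
ft_force: [0.8, -0.2, -1.1]
width: 21.4
grasp_force: 30.0
t: 20.85
ee_pos: [539.7, 169.5, 149.8]
orientation: [0.106, -3.109, 0.057]
ft_force: [1.3, 0.2, -1.3]
width: 21.2
grasp_force: 30.0
20.85 [539.68459044 169.52484536 149.78153729] [ 0.3   0.45  1.79 -0.03  0.94 -1.32] 21.20559795653083
[[-0.997 -0.068 -0.029]
 [-0.067  0.997 -0.038]
 [ 0.032 -0.036 -0.999]]
(array([ 0.41, -4.64,  0.17]), array([-0.34, -0.31, -0.06]))
0.62 [ 96. 199. 112. 188.]
0.39 [101. 204.  49.  98.]
```

```bash
cat >> h.py <<'E'
A=np.arctan2(6,124)
def carry(yaw): return R.from_rotvec([0,0,yaw]).as_matrix()@tool(np.pi,0,1)@R.from_euler('y',-A).as_matrix()
E
python3 - <<'E'
from h import *
Rt=carry(.074);print(Rt.round(3),(Rt@[-np.cos(A),0,np.sin(A)]).round(3)); print(go([536,70,170],Rt))
E
```

```text
[[-0.996 -0.074  0.048]
 [-0.074  0.997  0.004]
 [-0.048  0.    -0.999]] [0.997 0.074 0.   ]
(array([ 0.27, -2.49, -0.41]), array([-0.34, -0.77, -0.09]))
```

```bash
python3 -m jog '[[0.09,-0.83,-0.14,0,0,0,0],[0.09,-0.83,-0.14,0,0,0,0],[0.09,-0.83,-0.14,-0.34,-0.77,-0.09,0],[0,0,0,0,0,0,0]]'
python3 - <<'E'
from h import *
o=ctrl.get_obs();print(o["t"],o["ee_pos"]);print(go([536,70,170],carry(.074)))
V={"wrist":model("wrist",o),"scene":model("scene"),"side":model("side")}
im=optics.get_image("wrist");cv2.imwrite("pics/w8.png",im[:,:,::-1])
print("exp",proj(V["wrist"],[536,-17,30]))
D=optics.masks_of("holder_medium","wrist")
for d in D: print(round(d["conf"],2),np.round(d["extent"]))
E
```

```text
t: 21.35
ee_pos: [534.9, 66.9, 171.0]
orientation: [-0.111, 3.09, 0.002]
ft_force: [-0.8, -0.2, -1.2]
width: 21.6
grasp_force: 30.0
21.35 [534.87171465  66.92978794 171.04029248]
(array([-0.03,  0.07,  0.03]), array([-0.  ,  0.01, -0.02]))
exp [[191.9221832  190.99717598]]
0.8 [184. 196. 111. 188.]
```

View pics/w8.png

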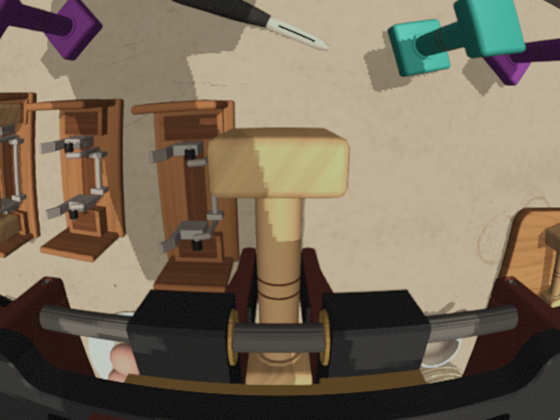

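The tamper is held with the large head towards the robot. The medium holder is at (195,195), keeper bar on the +y side (right), black rollers at about (190,153) and (197,243), so large head to -x is right. Measuring rollers and holder precisely.

```bash
cat > m.py <<'E'
from h import *
o=ctrl.get_obs();M=model("wrist",o);im=optics.get_image("wrist")
Rm=R.from_rotvec(o["orientation"]).as_matrix()
print(o["t"],o["ee_pos"].round(1),"force",o["ft_force"].round(1))
hd=[d["pixels"] for d in optics.masks_of("holder_medium","wrist")];tm=[d for d in optics.masks_of("tamper_medium","wrist")]
tm=max(tm,key=lambda d:d["pixels"].sum()*(abs(d["extent"][0]-280)<40))["pixels"]
# shaft centre column vs expectation on the tool axis
for r in (210,230,250):
    c=np.where(tm[r])[0]
    s=[proj(M,[o["ee_pos"]+Rm@np.array([x,0,-15-np.tan(A)*x])])[0] for x in np.arange(-60,80,2.)]
    e=min(s,key=lambda q:abs(q[1]-r)); print("shaft row",r,"cols",c.min(),c.max(),"mid",(c.min()+c.max())/2,"expected",e.round(1))
# black rollers
g=im.max(2);w=(g<45).astype(np.uint8)
n,l,st,ct=cv2.connectedComponentsWithStats(w)
x0,y0,yaw=536,-17.,.074
def H(p,q): return R.from_rotvec([0,0,q[2]]).as_matrix()@np.array(p,float)+[q[0],q[1],0]
E_=[proj(M,H([s*42,10.5,62.5],(x0,y0,yaw)))[0] for s in(-1,1)];print("roller exp",np.round(E_,1))
for i in range(1,n):
    if 15<st[i,4]<250: 
        if min(np.hypot(*(ct[i]-e)) for e in E_)<40: print("blob",ct[i].round(1),st[i],"world",atz(M,ct[i],62.5).round(1))
h=max(hd,key=lambda m:m.sum());ok=~cv2.dilate(tm.astype(np.uint8),np.ones((9,9))).astype(bool);ok[290:]=0
def cost(p):
    s=sil(M,holder(174),R.from_euler('z',p[2]).as_matrix(),[p[0],p[1],0],1).astype(bool)&ok;m=h&ok
    return 1-(s&m).sum()/(s|m).sum()
r=minimize(cost,[x0,y0,yaw],method='Nelder-Mead',options=dict(initial_simplex=[[x0,y0,yaw],[x0+8,y0,yaw],[x0,y0+8,yaw],[x0,y0,yaw-.1]]));print("fit",r.x,r.fun)
E
python3 m.py
```

```text
21.45 [536.2  69.5 171. ] force [ 0.6  0.1 -1.3]
shaft row 210 cols 256 300 mid 278.0 expected [277.  209.5]
shaft row 230 cols 257 301 mid 279.0 expected [277.  229.5]
shaft row 250 cols 256 300 mid 278.0 expected [277.1 248.5]
roller exp [[187.9 151.7]
 [195.5 242.9]]
blob [186.7 152.9] [182 148  11  11  96] world [494.4 -10.7  62.5]
blob [193.7 244. ] [189 239  10  11  88] world [578.4  -5.2  62.5]
fit [ 5.35307714e+02 -1.83746240e+01  4.52643316e-02] 0.07615534823172054
```

```bash
cat >> m.py <<'E'
S=R.from_euler('y',-np.pi/2+A).as_matrix() if 0 else None
zt=np.array([-np.cos(A),0,np.sin(A)]);yt=np.array([0,1.,0]);xt=np.cross(yt,zt)
B=np.c_[xt,yt,zt]
for dx in(-2,0,2):
    s=np.zeros((420,560),np.uint8)
    for q in TAMPER[:2]:
        P=((q-[0,0,74])@B.T+[dx,0,-15.5])@Rm.T+o["ee_pos"];cv2.fillConvexPoly(s,np.round(cv2.convexHull(proj(M,P).astype(np.float32))).astype(np.int32),1)
    m=tm.copy();m[280:]=0;s[280:]=0
    print("tamper dx",dx,"IoU",round((m&s.astype(bool)).sum()/(m|s.astype(bool)).sum(),3),"model rows",np.where(s.any(1))[0][0],np.where((s.sum(1)>90))[0][-1],"seen",np.where(m.any(1))[0][0],np.where((m.sum(1)>90))[0][-1])
E
python3 - <<'E'
from h import *
print(go([537.5,28,135],carry(.065)))
E
```

```text
(array([ 0.11, -1.08,  0.89]), array([0.  , 0.  , 0.12]))
```

```bash
python3 -m jog '[[0.05,-0.54,0.45,0,0,0.12,0],[0.05,-0.54,0.45,0,0,0,0],[0,0,0,0,0,0,0]]'; sed -i 's/^x0,y0,yaw=.*/x0,y0,yaw=537.1,-18.5,.065/' m.py; python3 m.py
```

```text
t: 21.9
ee_pos: [535.9, 26.5, 132.2]
orientation: [-0.099, 3.096, 0.003]
ft_force: [-0.6, -0.6, -1.1]
width: 21.7
grasp_force: 30.0
21.9 [535.9  26.5 132.2] force [-0.6 -0.6 -1.1]
shaft row 210 cols 255 301 mid 278.0 expected [277.  209.5]
shaft row 230 cols 256 302 mid 279.0 expected [277.  229.5]
shaft row 250 cols 256 301 mid 278.5 expected [277.1 248.6]
roller exp [[229.2 165.4]
 [234.7 269.4]]
blob [232.4 269.1] [229 263   9  13  69] world [578.2  -7.2  62.5]
fit [ 5.35312825e+02 -1.86020625e+01  6.19397832e-02] 0.11762452107279697
tamper dx -2 IoU 0.853 model rows 132 208 seen 127 197
tamper dx 0 IoU 0.898 model rows 128 203 seen 127 197
tamper dx 2 IoU 0.898 model rows 124 198 seen 127 197
```

```bash
python3 -m jog '[[0,0,0,0,0,0,0],[0,0,0,0,0,0,0]]'; python3 m.py; python3 m.py | egrep "blob|^[0-9]"; python3 - <<'E'
from h import *
im=optics.get_image("wrist")[120:320,150:330];cv2.imwrite("pics/c9.png",cv2.resize(im,None,fx=3,fy=3,interpolation=cv2.INTER_CUBIC)[:,:,::-1])
E
```

```text
t: 22.25
ee_pos: [537.8, 27.8, 135.2]
orientation: [-0.102, 3.09, 0.003]
ft_force: [0.7, -0.2, -0.4]
width: 21.2
grasp_force: 30.0
22.25 [537.8  27.8 135.2] force [ 0.7 -0.2 -0.4]
shaft row 210 cols 255 301 mid 278.0 expected [277.  209.5]
shaft row 230 cols 256 301 mid 278.5 expected [277.  229.5]
shaft row 250 cols 256 300 mid 278.0 expected [277.1 248.6]
roller exp [[228.1 161.4]
 [233.5 264.8]]
blob [232.7 264.7] [228 259  12  12 103] world [578.2  -5.9  62.5]
fit [ 5.35587319e+02 -1.80697707e+01  6.65572905e-02] 0.12536636097192022
tamper dx -2 IoU 0.852 model rows 132 208 seen 126 197
tamper dx 0 IoU 0.898 model rows 128 203 seen 126 197
tamper dx 2 IoU 0.899 model rows 124 198 seen 126 197
22.4 [537.4  27.4 134.9] force [-0.2  0.3 -1. ]
blob [233.1 265.3] [228 259  12  13  97] world [578.2  -6.1  62.5]
```

View pics/c9.png

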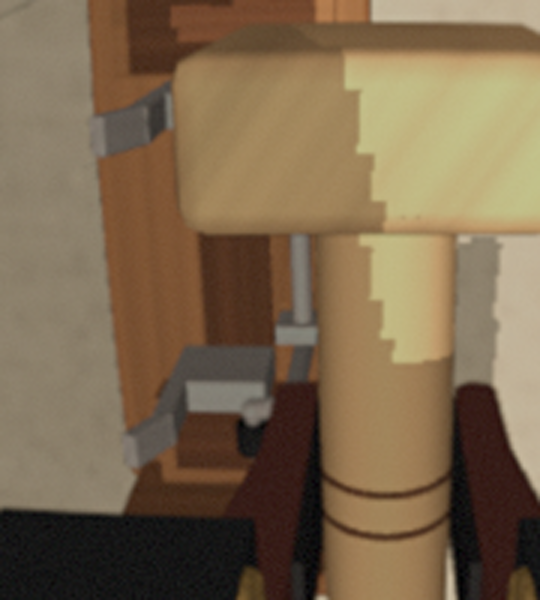

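Crop: far roller (black) at crop (250,435), full picture (233,265). Ramped fork lips are on the -y side, keeper bar on +y. Both views give holder centre (537.1, -18.9), yaw 0.065. Moving above the seat.

```bash
python3 - <<'E'
from h import *
print(go([538.4,-18.8,85],carry(.065)))
E
```

```text
(array([ 0.11, -1.15,  1.24]), array([ 0.  ,  0.01, -0.  ]))
```

```bash
python3 -m jog '[[0.02,-0.6,0,0,0,0,0],[0.02,-0.55,0,0,0,0,0],[0.03,0,0.5,0,0,0,0],[0.04,0,0.5,0,0,0,0],[0,0,0.24,0,0,0,0],[0,0,0,0,0,0,0],[0,0,0,0,0,0,0]]'; python3 - <<'E'
from h import *
o=ctrl.get_obs();print(o["ee_pos"],go([538.4,-18.8,35.4],carry(.065)))
E
```

```text
t: 23.3
ee_pos: [538.5, -18.9, 85.0]
orientation: [-0.1, 3.091, 0.003]
ft_force: [0.5, 0.3, -1.9]
width: 21.3
grasp_force: 30.0
[538.52662213 -18.93581966  85.02441411] (array([0.06, 0.  , 1.24]), array([ 0.  ,  0.01, -0.  ]))
```

```bash
python3 -m jog '[[0.02,0,0.2,0,0,0,0],[0,0,0.15,0,0,0,0],[0,0,0,0,0,0,0]]'; for i in 1; do :; done; python3 -m jog '[[0.005,0,0.1,0,0,0,0],[0.005,0,0.1,0,0,0,0],[0,0,0,0,0,0,0]]'; python3 -m jog '[[0.005,0,0.075,0,0,0,0],[0,0,0.075,0,0,0,0],[0,0,0,0,0,0,0]]'
```

```text
t: 23.6
ee_pos: [537.7, -18.9, 70.1]
orientation: [-0.1, 3.092, 0.003]
ft_force: [0.4, 0.1, -0.9]
width: 21.2
grasp_force: 30.0
t: 23.9
ee_pos: [537.8, -19.0, 62.2]
orientation: [-0.1, 3.092, 0.003]
ft_force: [-0.8, -0.1, -1.3]
width: 21.2
grasp_force: 30.0
t: 24.2
ee_pos: [538.5, -20.1, 56.9]
orientation: [-0.101, 3.09, 0.001]
ft_force: [-1.6, -6.9, 3.0]
width: 20.7
grasp_force: 30.0
```

Roller contact as expected (-6.9 N sideways). Continue pressing.

```bash
python3 -m jog '[[0.005,0,0.075,0,0,0,0],[0,0,0.075,0,0,0,0],[0,0,0,0,0,0,0]]'; python3 -m jog '[[0.005,0,0.075,0,0,0,0],[0,0,0.075,0,0,0,0],[0,0,0,0,0,0,0]]'
```

```text
t: 24.5
ee_pos: [538.4, -20.2, 50.6]
orientation: [-0.101, 3.091, 0.001]
ft_force: [-0.4, -7.9, -0.9]
width: 21.1
grasp_force: 30.0
t: 24.8
ee_pos: [538.4, -20.1, 44.3]
orientation: [-0.1, 3.091, 0.001]
ft_force: [0.4, -6.9, -4.1]
width: 21.3
grasp_force: 30.0
```

```bash
python3 -m jog '[[0.005,0,0.075,0,0,0,0],[0,0,0.05,0,0,0,0],[0,0,0,0,0,0,0]]'; python3 -m jog '[[0,0,0.05,0,0,0,0],[0,0,0.05,0,0,0,0],[0,0,0,0,0,0,0]]'
```

```text
t: 25.1
ee_pos: [538.3, -19.8, 39.1]
orientation: [-0.1, 3.091, 0.002]
ft_force: [0.5, -6.2, -6.0]
width: 20.7
grasp_force: 30.0
t: 25.4
ee_pos: [538.6, -19.0, 35.5]
orientation: [-0.1, 3.091, 0.003]
ft_force: [0.6, 0.1, -1.4]
width: 21.4
grasp_force: 30.0
```

The rollers snapped over (side force gone at z 35.5). Press gently to confirm bottoming.

```bash
python3 -m jog '[[0,0,0.025,0,0,0,0],[0,0,0,0,0,0,0]]';python3 -m jog '[[0,0,0.025,0,0,0,0],[0,0,0,0,0,0,0]]'
```

```text
t: 25.6
ee_pos: [538.8, -18.9, 35.3]
orientation: [-0.1, 3.091, 0.003]
ft_force: [-2.2, -2.1, 5.3]
width: 21.1
grasp_force: 30.0
t: 25.8
ee_pos: [538.9, -19.0, 35.2]
orientation: [-0.1, 3.09, 0.003]
ft_force: [-5.4, -1.6, 16.2]
width: 21.1
grasp_force: 30.0
```

```bash
python3 -m jog '[[0,0,-0.035,0,0,0,0],[0,0,0,0,0,0,0.3],[0,0,0,0,0,0,0.4],[0,0,0,0,0,0,0.5],[0,0,0,0,0,0,0.6],[0,0,0,0,0,0,0.6],[0,0,0,0,0,0,0.6]]'; python3 -m jog '[[0,0,-0.2,0,0,0,0.6],[0,0,-0.5,0,0,0,0.6],[0,0,-0.8,0,0,0,0.6],[0,0,-1,0,0,0,0.6],[0,0,-1,0,0,0,0.6],[0,0,0,0,0,0,0.6],[0,0,0,0,0,0,0.6]]'
python3 - <<'E'
from h import *
o=ctrl.get_obs();print(o["ee_pos"]);M=model("wrist",o);w=optics.get_image("wrist");s=optics.get_image("scene");d=optics.get_image("side")
z=lambda im,x,y,W,H:cv2.resize(im[y:y+H,x:x+W],(390,300),interpolation=cv2.INTER_CUBIC)
out=np.hstack([cv2.resize(w[60:360,150:410],(520,600)),np.vstack([z(s,250,195,130,100),z(d,215,140,130,100)])[:,:280]])
cv2.imwrite("pics/f10.png",out[:,:,::-1])
def H(p): return R.from_rotvec([0,0,.065]).as_matrix()@np.array(p,float)+[537.1,-18.9,0]
for x in(-42,42): print("roller exp",proj(M,H([x,10.5,62.5]))[0].round(1),"shaft axis",proj(M,H([x,0,50]))[0].round(1))
E
```

```text
t: 26.5
ee_pos: [538.6, -19.0, 35.0]
orientation: [-0.1, 3.091, 0.003]
ft_force: [0.3, 0.0, -0.1]
width: 52.6
grasp_force: 0.0
t: 27.2
ee_pos: [532.2, -19.5, 176.1]
orientation: [-0.1, 3.088, 0.003]
ft_force: [-0.1, 0.4, -0.1]
width: 52.9
grasp_force: 0.0
[532.21410646 -19.52971007 176.1371127 ]
roller exp [290.4 162.2] shaft axis [278.  159.6]
roller exp [289.4 252. ] shaft axis [278.2 246.3]
```

View pics/f10.png

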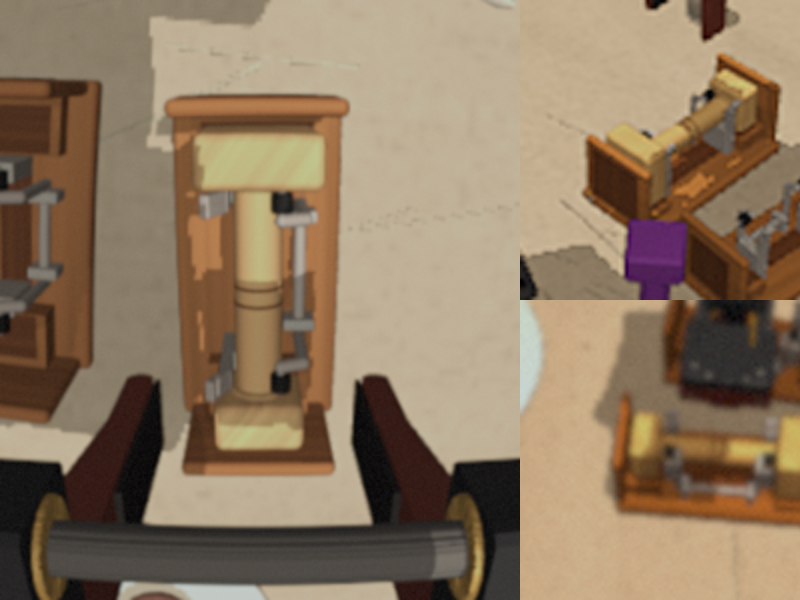

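The tamper sits in its holder, large head at the large-outline end. The rollers at full-picture (291,161) and (290,251) match the closed-keeper positions (290,162) and (289,252), and nothing else appears disturbed. Handing in.

```bash
python3 -c "
from workcell import ctrl
print(ctrl.close_job())"
```

```text
the job is handed in; nothing more can be done
None
```

I laid the medium tamper on its side, let go, took it again from above and pressed it home in its own holder, large head at the large outline; the last picture shows both rollers closed over the shaft, and the job is handed in.

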